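# Shut off the vacuum and point out the red column

## Robot

A 7-joint arm with a two-finger parallel gripper is mounted at the origin on the work surface. World frame = base frame: x ahead of the robot, y to its left, z up, the work surface at z = 0. Lengths are in m, angles in rad, forces in N, time in s.
With the tool pointing down it reaches from about 0.4 to 0.85 m from the base axis. Payload 6.9 kg.
Tool frame: the origin (TCP) lies midway between the tips of the shut fingers; the grasp point (between the pads) lies behind it (ctrl.pinch_z is the z of the grasp point in the tool frame, in m); z points along the fingers, y is the line along which they close (so a half turn about z gives the same grasp; the last joint's range is limited). The gripper opens to 85 mm and grips with 20 to 120 N. Pads are 22 mm wide; open, the fingers measure 114 mm over their backs; the gripper's body (76 mm by 85 mm) begins 54 mm behind the grasp point. The pads swing forward as they close: fully open they stand 13 mm farther back than shut.
Start: joints at [1.284, 0.507, -0.238, 1.5, 0.126, 1.149, -0.155], TCP at [0.239, -0.578, 0.231] pointing down, gripper open.
Joint ranges: [-3.08, 3.08], [-0.24, 2.05], [-1.43, 1.35], [0, 2.5], [-1.52, 4.66], [0.17, 1.96], [-2.89, 2.89]. Speed limits (rad/s): [2.39, 2.39, 3.14, 3.14, 3.14, 3.14, 3.14].

## Interface

Orientations are given as a unit quaternion [w, x, y, z].
In Python, from station import ctrl, get_state, vision, ticket, models gives the robot as it stands. Calls block until the motion is done:
- ctrl.movep(position, orientation): joint-space move of the TCP to a pose.
- ctrl.movel(position, frame=None, max_speed=0.15): straight line of the TCP; frame=None keeps the orientation; max_speed is the mean speed in m/s.
- ctrl.set_joints(angles): joint-space move.
- ctrl.ungrasp() and ctrl.close_gripper(force=None): open the fingers fully, or close them until they stop; force is the grip in N (None keeps the last).
- ctrl.pause(seconds).
- ctrl.ik(position, orientation): joint angles nearest the present ones, or None.
- get_state(): the state.
- vision.grab_frame(name): name is "side" or "top"; returns (picture, depth): 400x640x3 uint8, blue, green, red; 400x640 float32, m along the optical axis (not along the pixel's ray), 0 where there is no reading.
- vision.camera_info(name): a dict with "mtx" (3x3 intrinsics, pixels), "dist_coeffs" ([k1, k2, p1, p2, k3] as OpenCV has them; the pictures are not rectified), "R" (3x3) and "t" (3): a world point X has camera coordinates R X + t. Camera axes: x right, y down, z forward; pixel columns grow to the right and rows downward; lengths in m; the calibration is good to about 2 mm. A picture is of the moment at which its call begins. camera_info takes no time and is no camera call.
A pose or a line that the arm cannot do raises ctrl.Unreachable and nothing moves.
- ticket.close_job(): hands the job in; it is judged then, once.
Trained networks look in the newest picture that a camera, given by its name, has taken for a name from the list of things; names that differ only in an ending like _2 or _b are one class to them, and where a whole thing is asked for, a point or a joint stands for the part that bears it (a point fixed in the world has none). Each returns a list of dicts, best first, with "p" (0 to 1); they miss things now and then, are a little off and sometimes report something else, mostly with a low value. They report only what shows in the picture. A call takes as long as a camera call.
- models.recognise(camera, target): "point" ([column, row] in pixels, amid what is visible of it).
- models.masks_of(camera, target): "mask" (400x640 bool, what is visible of it) and "point" ([column, row] in pixels, amid what is visible of it).
The state is a dict: "time": time; "qpos": joint angles; "qd": joint speeds; "tau": joint torques, N m; "tcp_pos": TCP position; "eef_rot": TCP orientation; "contact_force": force on the tool from outside, world axes, zero at the start; "wrist_torque": the same for the moment, N m; "width": finger opening in m; "gripper_force": force on a finger pad.
Only numpy, scipy, OpenCV 4.12 (cv2) and the standard library are available. Lean on these libraries where they do the work, as an engineer would, in place of code of your own. Each camera call takes 0.05 s, during which the arm holds its last target. There are 200 camera calls.

## Task

The run is over and a colleague is about to take the column with the red stopper off the vacuum station. Shut the vacuum off by gently pushing the blue valve lever round, away from you, until it stops square across its pipe, without forcing it, then show which column it is: point straight down at the red stopper with the fingertips, centred about two centimetres above it, keep still there for at least two seconds and finish still pointing. Touch none of the columns, pinch or lift nothing, and leave everything else where it stands.

Things in the scene. Friction and masses are not known exactly. Their poses are not given: they have to be found in the camera images.
- vac_lever (a joint): the vacuum valve's lever, rad: 0 = lever in line with the steel pipe and pointing out, away from the aluminium chamber (vacuum on); grows counter-clockwise seen from above, the free end swinging away from the robot; 1.57 = hard stop, square across the pipe (shut). Starts between 0 and 0.35. It stays where it is left; friction about 0.15 N m, so 3 to 4 N at the sleeve.
- valve_pivot (a point): the lever's vertical turning axis, at the mid-height of the lever (130 mm above the bench). Its axes are the station's: y along the pipe, from the lever towards the chamber; x away from the robot.
- lever_sleeve (a point): centre of the blue plastic sleeve on the lever: 12 mm wide, 50 mm long, 16 mm high; this point is 50 mm from the turning axis; it runs from 25 to 75 mm from the axis and from 122 to 138 mm above the bench. Under it is the steel pipe, top 99 mm above the bench (valve body 106 mm); beside the pipe is the pump base's flat top at 60 mm.
- station: the vacuum station, fixed: white pump base 190 x 360 x 60 mm, origin under its centre, x away from the robot at yaw 0, y to the robot's left. The aluminium chamber stands on its left half, the valve with the lever on its right half (axis at x = 0, y = -100 mm, 80 mm clear of the chamber's side).
- lid_top (a point): centre of the top of the grey lid on the aluminium chamber (160 x 200 mm), 135 mm above the bench, at x = 0, y = 80 mm of the station. Ports in two rows of four, 45 mm apart (22.5 mm either side in x; 22.5 and 67.5 mm either side in y). Six hold columns, two are shut with flat black plugs 5 mm high.
- gauge (a point): centre of the glass of the dial gauge left of the chamber, 54 mm across, its top 133 mm above the bench; its needle follows the valve
- col_red: the extraction column with the red stopper: upright translucent white barrel 16 mm across, flange 22 mm, stopper 20 mm across and 14 mm high; 75 mm tall in all, loose, standing 14 mm deep in a port of the lid. Which port changes. Origin at the centre of its foot.
- col_red_top (a point): centre of the top face of the red stopper, about 196 mm above the bench
- col_blue: the same kind of column with a blue stopper, in another port; origin at its foot, top 75 mm higher
- col_yellow: the same kind of column with a yellow stopper, in another port; origin at its foot, top 75 mm higher
- col_green: the same kind of column with a green stopper, in another port; origin at its foot, top 75 mm higher
- col_white: the same kind of column with a white stopper, in another port; origin at its foot, top 75 mm higher
- col_black: the same kind of column with a black stopper, in another port; origin at its foot, top 75 mm higher
- amber_bottle: brown glass bottle with a white cap, 56 mm across, 130 mm tall, loose, right of the station; origin under its centre
- beaker: empty glass beaker, 70 mm across, 85 mm tall, loose, right of the station; origin under its centre
- jar: white plastic jar, 60 mm across, 110 mm tall, loose, behind the station; origin under its centre
- carton: cream carton of spare columns with its flap up, 90 x 140 x 70 mm (145 mm to the top of the flap), loose, behind the station; origin under its centre
- cork_stand: cork ring 68 mm across holding a leaning capped tube, 122 mm tall in all, loose, behind the station; origin under its centre
- pipette: grey hand pipette lying on the bench, 250 mm long, 40 mm high, loose, far right; origin under its middle
- tube_rack: low blue tube rack 115 x 235 mm, 30 mm high, with four small capped tubes (59 mm to their tops, one cap is red: not the thing to point at), fixed, left of the station; origin under its centre

How it is judged:
On the way, in this order (a step that is already met when the one before it is completed fails the run):
1. the valve lever stands square across the pipe (at least 1.45 rad): vacuum off (value of joint vac_lever above 1.45 rad), for 0.2 s.
2. the fingertips point at the red stopper from just above it (grasp point within 12 mm of its axis, 20 to 60 mm above its top) for two seconds (horizontal distance between the grasp point and col_red_top below 0.012 m and z of the grasp point in the frame of col_red_top between 0.02 and 0.06 m), for 2 s.
At the end, for the whole second after the job is handed in: The lever is still shut (at least 1.45 rad); the tool still points at the red stopper: grasp point (about 19 mm behind the fingertips) within 12 mm of its axis and 20 to 60 mm above its top; the red column stands in its port, moved less than 5 mm, tilted less than 0.1 rad (all of step 2 and value of joint vac_lever above 1.45 rad and distance of col_red from where it was at the start of the episode below 0.005 m and angle between col_red's own z axis and vertical below 0.1 rad); the robot touches nothing.
It fails at once if a column is touched (contact force between any of the fingers, the arm and col_red above 0.3 N or contact force between any of the fingers, the arm and col_blue above 0.3 N or contact force between any of the fingers, the arm and col_yellow above 0.3 N or contact force between any of the fingers, the arm and col_green above 0.3 N or contact force between any of the fingers, the arm and col_white above 0.3 N or contact force between any of the fingers, the arm and col_black above 0.3 N).
It fails at once if a column is lifted or shifted by more than 6 mm (distance of any of col_red, col_blue, col_yellow, col_green, col_white, col_black from where it was at the start of the episode above 0.006 m).
It fails at once if the lever is pinched between the fingers or forced: over 35 N on the lever or the station (contact force between the fingers and station above 35 N).
It fails at once if something else on the bench is lifted or moved by more than 15 mm (distance of any of amber_bottle, beaker, jar, carton, cork_stand, pipette from where it was at the start of the episode above 0.015 m).
It also fails if it takes over 45 s, if anything falls off the work surface, if the arm or the gripper's body presses on something with over 40 N, if the wrist force passes 120 N, or if a joint passes its speed limit or range.

## Working session

There is one attempt and no reset: what is moved stays moved. The work goes in short steps, each a Python script; the robot and the scene stay as the last script left them, time stands still between calls to the robot, and variables do not carry over. Pictures are saved under pics/ and viewed, at most 10 in all, crops included, and the job is handed in when it is done.

```bash
ls; mkdir -p pics
cat > h.py <<'E'
import numpy as np, cv2
from station import ctrl, get_state, vision, ticket, models
def px2w(cam, uv, depth=None, z=None):
    c=vision.camera_info(cam); K=np.array(c["mtx"]);R=np.array(c["R"]);t=np.array(c["t"])
    n=cv2.undistortPoints(np.array(uv,float).reshape(-1,1,2),K,np.array(c["dist_coeffs"])).reshape(-1,2)
    r=np.c_[n,np.ones(len(n))]
    if z is not None:
        o=-R.T@t; d=r@R
        return o+d*((z-o[2])/d[:,2])[:,None]
    return (r*np.asarray(depth).reshape(-1,1)-t)@R
E
python3 - <<'E'
from h import *
for cam in("top","side"):
    im,d=vision.grab_frame(cam); cv2.imwrite(f"pics/{cam}0.png",im); np.save(f"{cam}_d.npy",d)
    c=vision.camera_info(cam); print(cam,-np.array(c["R"]).T@np.array(c["t"]))
    for n in("col_red_top","col_red","lever_sleeve","valve_pivot","lid_top","gauge","station","carton","jar","cork_stand","amber_bottle","beaker","col_blue","col_white","col_black"):
        for r in models.recognise(cam,n)[:2]:
            u,v=r["point"]; dd=d[int(v),int(u)]
            print(n,round(r["p"],2),np.round([u,v]),np.round(px2w(cam,[u,v],dd)[0],3) if dd>0 else None)
s=get_state();print(s["tcp_pos"],s["eef_rot"],s["width"],ctrl.pinch_z,s["time"])
E
```

```text
pics
top [ 0.55889688 -0.02073446  1.36624514]
col_red_top 0.6 [240. 246.] [0.505 0.192 0.194]
col_red 0.67 [279. 216.] [0.582 0.084 0.194]
col_red 0.46 [236. 245.] [0.508 0.198 0.203]
lever_sleeve 0.68 [288. 231.] [0.542 0.06  0.2  ]
lever_sleeve 0.31 [440. 194.] [ 0.64  -0.407  0.001]
valve_pivot 0.64 [289. 224.] [0.561 0.061 0.134]
valve_pivot 0.35 [279. 216.] [0.581 0.084 0.197]
lid_top 0.93 [290. 224.] [0.561 0.059 0.134]
gauge 0.64 [290. 225.] [0.557 0.059 0.133]
station 0.72 [289. 228.] [0.549 0.062 0.133]
carton 0.6 [365. 139.] [ 0.807 -0.169  0.071]
carton 0.48 [252. 239.] [0.521 0.156 0.197]
jar 0.57 [297. 145.] [0.789 0.034 0.109]
jar 0.52 [365. 140.] [ 0.803 -0.17   0.077]
cork_stand 0.79 [240. 155.] [0.777 0.213 0.037]
amber_bottle 0.75 [450. 252.] [ 0.463 -0.403  0.093]
amber_bottle 0.69 [366. 140.] [ 0.803 -0.174  0.07 ]
beaker 0.86 [440. 196.] [ 0.633 -0.407  0.002]
col_blue 0.43 [236. 229.] [0.551 0.202 0.194]
col_white 0.49 [287. 229.] [0.546 0.063 0.182]
col_white 0.15 [331. 207.] [ 0.606 -0.061  0.058]
col_black 0.54 [267. 223.] [0.563 0.117 0.189]
side [0.2333703
[... 449 characters left out ...]
rton 0.63 [287. 188.] [ 0.782 -0.149  0.071]
jar 0.83 [256. 220.] [0.777 0.063 0.078]
cork_stand 0.75 [232. 264.] [0.773 0.203 0.023]
amber_bottle 0.68 [397. 178.] [ 0.466 -0.399  0.055]
amber_bottle 0.64 [328. 198.] [ 0.674 -0.256 -0.001]
beaker 0.8 [351. 170.] [ 0.628 -0.362  0.067]
beaker 0.67 [317. 222.] [0.561 0.117 0.171]
col_blue 0.55 [306. 245.] [0.547 0.213 0.171]
col_white 0.7 [334. 212.] [0.533 0.072 0.181]
col_white 0.5 [258. 221.] [0.775 0.056 0.071]
col_black 0.55 [315. 221.] [0.561 0.13  0.182]
col_black 0.19 [384. 165.] [ 0.547 -0.53   0.024]
[ 0.23864071 -0.57764365  0.23127776] [-5.05377184e-06  9.80874289e-01  1.94642308e-01  1.56871041e-05] 0.08522269162811352 -0.0187 1.6
```

Run:
```python
import cv2
im=cv2.imread("pics/top0.png"); cv2.imwrite("pics/top0c.png",cv2.resize(im[170:290,200:360],None,fx=5,fy=5,interpolation=cv2.INTER_CUBIC))
im=cv2.imread("pics/side0.png"); cv2.imwrite("pics/side0c.png",cv2.resize(im[150:310,230:430],None,fx=3.7,fy=3.7,interpolation=cv2.INTER_CUBIC))
```

```text
(no output)
```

View pics/top0c.png

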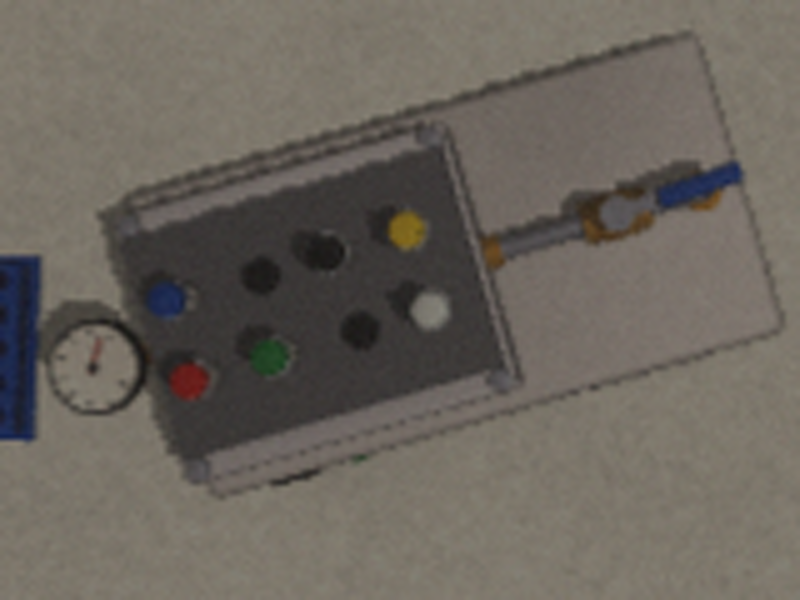

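View pics/side0c.png

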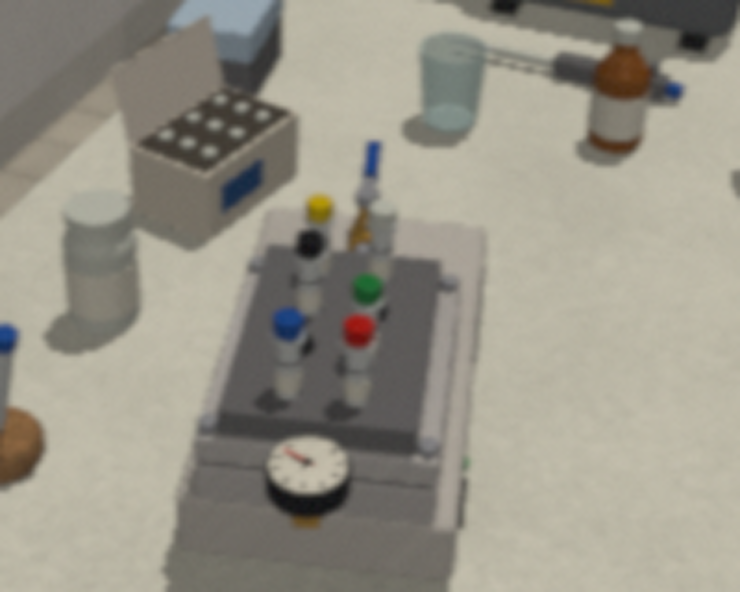

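View pics/top0.png

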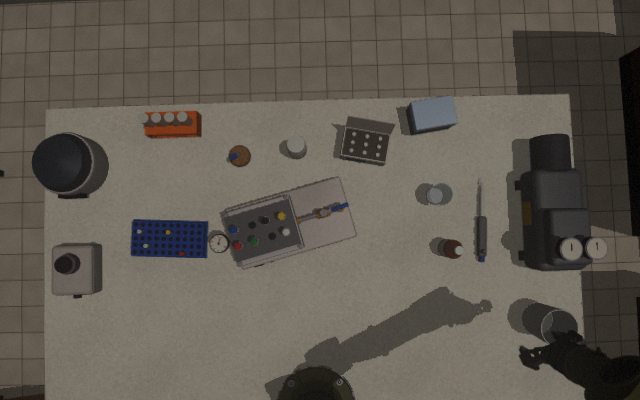

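The top view shows the red stopper at about (238,246), the pivot at (325,212) and the blue lever pointing right at (340,207), close to in line with the pipe. The station is yawed about 15°. The side view agrees, and the gauge is left of the chamber. Next I'll fit the station pose from the six stoppers.

```bash
cat >> h.py <<'E'
def blob(im,cam,seed,tol,rad,z):
    h=cv2.cvtColor(im,cv2.COLOR_BGR2LAB).astype(float)
    u,v=seed; yy,xx=np.mgrid[:400,:640]
    m=(np.linalg.norm(h-h[int(v),int(u)],axis=2)<tol)&(np.hypot(xx-u,yy-v)<rad)
    c=np.array([xx[m].mean(),yy[m].mean()]); return c,m,px2w(cam,c,z=z)[0]
def fit(P,Q):
    p,q=P.mean(0),Q.mean(0); U,S,V=np.linalg.svd((P-p).T@(Q-q)); R=V.T@np.diag([1,np.linalg.det(V.T@U.T)])@U.T
    return R,q-R@p
E
python3 - <<'E'
from h import *
im=cv2.imread("pics/top0.png"); d=np.load("top_d.npy")
cr={"red":(188,380,-1,3),"blue":(165,300,1,3),"green":(270,357,-1,1),"yellow":(407,230,1,-3),"white":(431,311,-1,-3)}
P=[];Q=[]
for n,(a,b,i,j) in cr.items():
    c,m,w=blob(im,"top",(200+a/5-.4,170+b/5-.4),40,5,.193)
    P.append([.0225*i,.08+.0225*j]);Q.append(w[:2]);print(n,c,m.sum(),w.round(4))
P=np.array(P);Q=np.array(Q);R,t=fit(P,Q)
print("yaw",np.arctan2(R[1,0],R[0,0]),"t",t,"res mm",((P@R.T+t-Q)*1e3).round(1).tolist())
pv=R@[0,-.1]+t; print("pivot",pv)
c,m,w=blob(im,"top",(339.6,206.6),35,12,.136); print("sleeve",c,m.sum(),w,"st frame",R.T@(w[:2]-t))
v=R.T@(w[:2]-t)-[0,-.1]; print("lever angle",np.arctan2(v[0],-v[1]),np.linalg.norm(v))
# side check of red
im=cv2.imread("pics/side0.png")
c,m,w=blob(im,"side",(230+358/3.7,150+330/3.7),45,7,.190);print("side red",c,m.sum(),w)
c,m,w=blob(im,"side",(230+372/3.7,150+160/3.7),35,9,.132);print("side sleeve",c,m.sum(),w)
np.savez("st.npz",R=R,t=t)
E
```

```text
red [237.38356164 245.79452055] 73 [0.5049 0.1977 0.193 ]
blue [232.48717949 229.52564103] 78 [0.5489 0.2101 0.193 ]
green [253.61842105 241.        ] 76 [0.5165 0.1538 0.193 ]
yellow [281.13333333 215.71111111] 45 [0.5823 0.0781 0.193 ]
white [285.7173913 231.7826087] 46 [0.5388 0.0668 0.193 ]
yaw 0.25227273462937855 t [0.5637288  0.06059738] res mm [[0.2, 0.1], [-0.2, -1.1], [-0.2, 0.5], [0.1, 0.2], [0.1, 0.3]]
pivot [ 0.58868934 -0.03623739]
sleeve [337.37068966 206.50862069] 116 [ 0.60482265 -0.07687385  0.136     ] st frame [ 0.00547957 -0.14337719]
lever angle 0.1256582376964463 0.043721917305361124
side red [326.47826087 238.82608696] 69 [0.50391774 0.19430755 0.19      ]
side sleeve [330.04166667 193.125     ] 24 [ 0.60322608 -0.08590285  0.132     ]
```

Run:
```python
from h import *
p=get_state()["tcp_pos"]
ctrl.movel([p[0],p[1],.32])
P,q=pushpose(0,.05,.24); ctrl.movep(P,q)
s=get_state();print(s["time"],s["tcp_pos"],P,s["width"],s["contact_force"])
P[2]=.115; ctrl.movel(P)
s=get_state();print(s["time"],s["tcp_pos"],s["contact_force"])
cv2.imwrite("pics/side1.png",cv2.resize(vision.grab_frame("side")[0][120:280,230:430],None,fx=3.7,fy=3.7,interpolation=cv2.INTER_CUBIC))
```

```text
5.1833 [ 0.55315312 -0.1004265   0.23994003] [np.float64(0.5532514368398146), np.float64(-0.09907173459602157), 0.24] 8.611818343268475e-05 [-0.37256369 -0.47905619 -0.1184526 ]
6.1667 [ 0.55384029 -0.09912768  0.11575678] [ 0.67189151  0.08392606 -0.63822273]
```

View pics/side1.png

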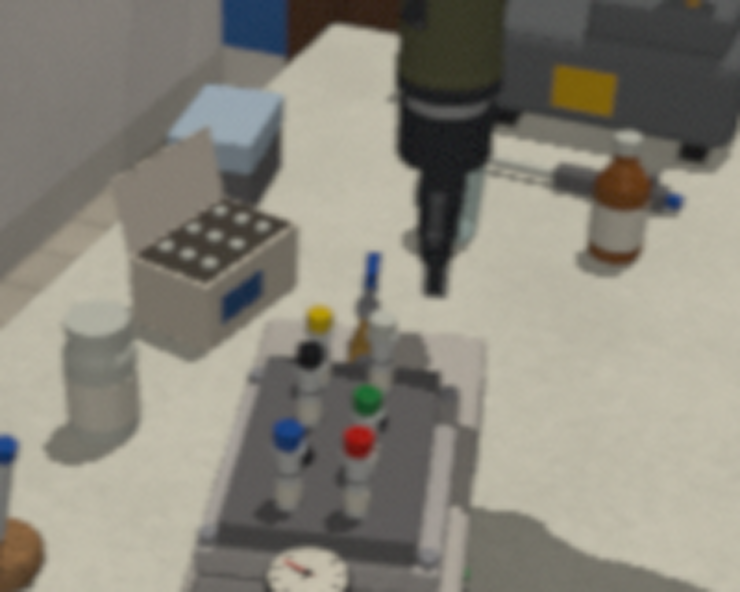

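The closed fingertips, at about (435,290), are down on the near side of the blue lever at (372,270) and clear of the columns. Now I'll push along the arc, watching the force.

Run:
```python
from h import *
f0=np.array(get_state()["contact_force"])
P,q=pushpose(0.0,.022,.115); ctrl.movel(P,q,max_speed=.06)
for th in list(np.arange(.1,1.4,.13))+[1.44,1.49,1.53,1.56,1.59]:
    P,q=pushpose(th,.017,.115); ctrl.movel(P,q,max_speed=.06)
    s=get_state(); f=np.array(s["contact_force"])-f0
    ft=f[:2]@(SR@[np.cos(th),np.sin(th)])
    print(round(th,2),round(s["time"],2),f.round(1),"tang",ft.round(1),"err mm",((np.array(s["tcp_pos"])-P)*1e3).round(1))
    if np.linalg.norm(f)>12: break
cv2.imwrite("pics/top2.png",cv2.resize(vision.grab_frame("top")[0][170:290,200:360],None,fx=5,fy=5,interpolation=cv2.INTER_CUBIC))
cv2.imwrite("pics/side2.png",cv2.resize(vision.grab_frame("side")[0][120:280,230:430],None,fx=3.7,fy=3.7,interpolation=cv2.INTER_CUBIC))
```

```text
0.1 7.16 [ 0.   0.4 -0. ] tang 0.1 err mm [-0.3 -0.1 -0.2]
0.23 7.44 [-1.6 -1.  -0.6] tang -1.9 err mm [-0.5 -0.2 -0.2]
0.36 7.72 [-1.2 -1.  -0.9] tang -1.6 err mm [-0.3 -0.3 -0.1]
0.49 8.01 [-1.  -1.5 -1.2] tang -1.7 err mm [-0.2 -0.2 -0.1]
0.62 8.29 [-1.8 -1.6 -2.1] tang -2.4 err mm [-0.1 -0.1 -0.1]
0.75 8.57 [-1.9 -0.5 -1.2] tang -1.4 err mm [-0.1  0.2 -0. ]
0.88 8.86 [-1.1 -0.6 -1.4] tang -1.0 err mm [-0.1  0.2 -0. ]
1.01 9.14 [-1.5 -1.2 -0.3] tang -1.6 err mm [0.  0.2 0. ]
1.14 9.43 [-1.3 -1.  -1.6] tang -1.2 err mm [0.1 0.1 0.1]
1.27 9.71 [-1.4 -1.1 -1.1] tang -1.2 err mm [0.1 0.1 0.1]
1.44 10.03 [-0.2 -0.7 -0.5] tang -0.7 err mm [0.2 0.3 0.1]
1.49 10.28 [-1.1 -2.5 -1.1] tang -2.3 err mm [ 0.2 -0.3  0.1]
1.53 10.53 [-0.4 -3.   0.6] tang -2.9 err mm [ 0.1 -0.2  0.1]
1.56 10.78 [-1.  -6.2  0.9] tang -5.8 err mm [ 0.2 -1.4  0.1]
1.59 11.03 [ 0.2 -8.8  1.6] tang -8.5 err mm [ 0.4 -2.8  0.1]
```

View pics/side2.png

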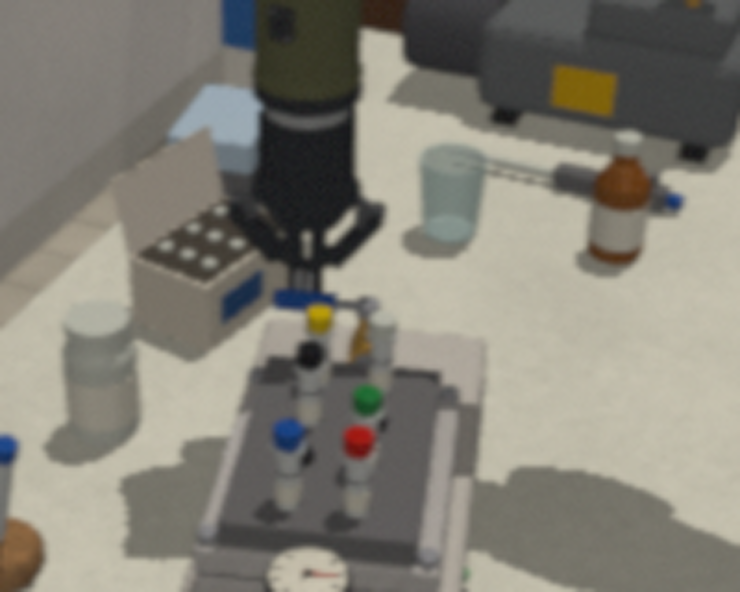

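The lever at (320,300) stands square, the gauge needle has swung over, and the rising force shows the hard stop. I'll back off, raise the arm, and go over the red stopper.

Run:
```python
from h import *
ctrl.pause(.2)
P,q=pushpose(1.57,.045,.115); ctrl.movel(P,q,max_speed=.08)
P[2]=.31; ctrl.movel(P)
g=[.5045,.1968]
for a in np.arange(-.8,2.2,.4):
    j=ctrl.ik([*g,.216],quat(a)); print(round(a,1),None if j is None else np.round(j,2))
im,d=vision.grab_frame("top")
cv2.imwrite("pics/top3.png",im)
ctrl.movep([*g,.31],quat(YAW+.8)); 
s=get_state();print(s["time"],s["tcp_pos"],s["qpos"])
ctrl.movel([*g,.2165],max_speed=.06); ctrl.pause(.3)
s=get_state();print(s["time"],s["tcp_pos"],s["eef_rot"])
for c in("top","side"):
    im,d=vision.grab_frame(c)
    cv2.imwrite(f"pics/{c}4.png",cv2.resize(im[120:280,230:430],None,fx=3.7,fy=3.7,interpolation=cv2.INTER_CUBIC))
```

```text
-0.8 [-1.09  0.63  1.15  1.76 -0.62  1.18 -2.13]
-0.4 [-0.1   0.41 -0.46  1.74  0.21  1.03 -2.6 ]
0.0 [-0.04  0.42 -0.55  1.74  0.25  1.05 -2.25]
0.4 [ 0.02  0.44 -0.65  1.74  0.3   1.06 -1.9 ]
0.8 [ 0.08  0.46 -0.75  1.74  0.35  1.08 -1.55]
1.2 [ 0.14  0.49 -0.85  1.74  0.41  1.1  -1.21]
1.6 [ 0.2   0.52 -0.96  1.74  0.47  1.13 -0.88]
2.0 [ 0.24  0.55 -1.04  1.74  0.51  1.16 -0.52]
14.5 [0.50526107 0.1957525  0.30973241] [ 0.15314701  0.40417123 -0.85655678  1.57779035  0.31365627  1.30406877
 -1.26604309]
16.5083 [0.50454133 0.19680379 0.21659646] [2.46169875e-05 8.64775178e-01 5.02159223e-01 6.88957495e-05]
```

View pics/side4.png

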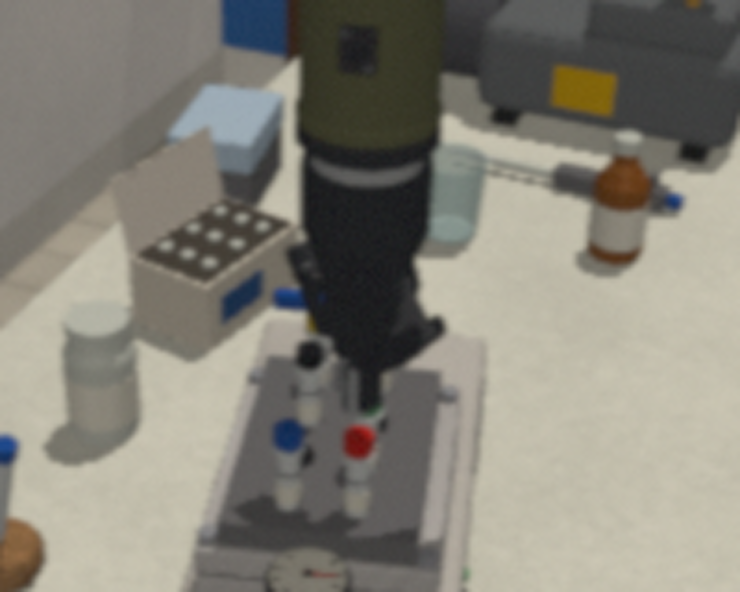

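Fingertips at about (360–368,405) are just above the red stopper at (358,440). The blue lever end still shows at (290,298). I'll check centring by projecting the measured axis, and verify the lever angle from the unobstructed top picture.

Run:
```python
from h import *
im=cv2.imread("pics/top3.png")
hsv=cv2.cvtColor(im,cv2.COLOR_BGR2HSV); m=cv2.inRange(hsv,(105,110,40),(130,255,255)); m[:,:300]=0;m[:,360:]=0;m[:180]=0;m[240:]=0
y,x=np.nonzero(m); print(len(x))
if len(x): 
    w=px2w("top",[x.mean(),y.mean()],z=.136)[0]; v=SR.T@(w[:2]-ST)-[0,-.1]; print("lever",np.arctan2(v[0],-v[1]),np.linalg.norm(v))
im,d=vision.grab_frame("side"); c=vision.camera_info("side")
P=np.array([[.5045,.1968,.2165],[.5045,.1968,.25],[.5045,.1968,.196],[.5045,.1968,.182]])
uv=cv2.projectPoints(P,cv2.Rodrigues(np.array(c["R"]))[0],np.array(c["t"]),np.array(c["mtx"]),np.array(c["dist_coeffs"]))[0][:,0]; print(uv.round(1))
o=np.array([290,200]);k=9
z=cv2.resize(im[200:260,290:365],None,fx=k,fy=k,interpolation=cv2.INTER_CUBIC)
for p in uv: cv2.circle(z,tuple(int(a) for a in (p-o+.5)*k),3,(255,255,0),-1)
cv2.imwrite("pics/z5.png",cv2.convertScaleAbs(z,alpha=1.5,beta=20))
b,_=0,0
cc,mm,w=blob(im,"side",(326.4,239),45,7,.190);print("red",cc,w,get_state()["contact_force"])
```

```text
53
lever 1.578775232052648 0.049888734097573426
[[326.2 230.2]
 [326.5 218.3]
 [325.9 237.3]
 [325.8 242.1]]
red [326.22727273 239.06060606] [0.50412383 0.19536566 0.19      ] [-1.14625127 -0.02902109 -0.04137624]
```

View pics/z5.png

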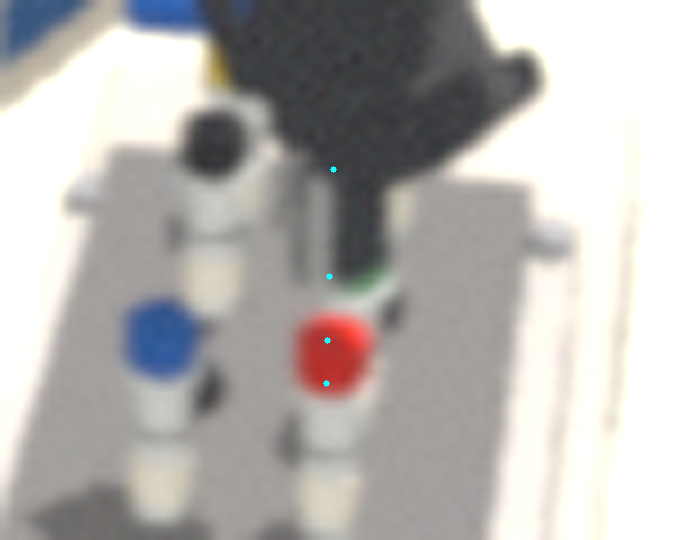

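The two fingers span about (300–385), centred within about 1 px of the red stopper at (333,350), and the lever measures 1.58 rad. I'll hold still and hand in.

Run:
```python
from h import *
ctrl.pause(2.5); print(get_state()["time"]); print(ticket.close_job())
```

```text
19.1583
the job is handed in; nothing more can be done
None
```

The vacuum valve is shut: the lever measured about 1.58 rad, against its hard stop. The closed fingertips are centred about 2 cm above the red stopper and held still there for over two seconds; I handed the job in at 19.2 s, and no verdict was returned.

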